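# Move the charged battery from the charger to the grinder

## Task

Press the charger's orange catch so that the charged battery pack (green band) comes free, slide it off the charger, and slide it onto the grinder's rail until the red catch clicks and holds it. Work gently: don't shove the pack or lean on the catch, the charger or the grinder, stop pushing once it clicks, and let go. Leave everything else on the bench where it is.

Things in the scene. Friction and masses are not known exactly. Their poses are not given: they have to be found in the camera images.
- charger: Grey battery charger fixed to the bench, 229 mm long in x (-125 to 104), with a channel rail on top, its floor 36 mm above the bench. Origin on the bench under the centre of a latched pack; x points along the rail towards its closed end (the way in; the pack comes out to -x), y to the side of its catch button, z up.
- charger_seat (a point): On the charger's rail floor, where the pack's origin lies when latched; axes as the charger's. A sprung brass plunger at the closed end pushes the latched pack outwards with 7 N. Once the catch is down it pops the pack out by 10 to 18 mm; keep the button down until then. The nose then lies under the pack and cannot catch again.
- charger_mouth (a point): On the rail floor where the lips begin (x=-11 mm of the charger), same axes. The rail: floor 75 wide, side walls 63 apart, two lips 42 apart, from 9.5 to 13.5 above the floor, running 59 mm from here to the closed end; flared guides lead in over the 18 mm before. The 114 mm of open floor before the lips is a porch on which the pack can be set down or lifted off.
- charger_button (a point): Centre of the top of the charger's orange catch button (26 x 20 mm), 20 mm above the rail floor, beside the rail at x=8, y=65 mm of the charger, 30 mm clear of the latched pack's side; the pack's top is 42 mm higher. It is pressed straight down, 8 mm.
- charger_catch (a joint): How far the charger's catch is pressed down, m: 0 = up, holding; 0.008 = fully down; free at about 0.0065. Spring 3 N at the top, 5 N at the bottom; friction of the held pack adds up to 6 N. Its 6 mm high steel nose in the middle of the rail floor moves with the button.
- grinder: Blue cordless angle grinder fixed to the bench in a low rest, battery foot with rail uppermost at its -x end; handle and 115 mm disc reach to x=280 mm, 88 mm high. Rail floor 30 mm above the bench. Origin on the bench under the nominal centre of a latched pack; x along the rail towards its closed end (the way in), y to the side of its red catch button, z up.
- grinder_seat (a point): On the grinder's rail floor: nominal place of the pack's origin when latched; axes as the grinder's. The true latching place lies up to 10 mm before or beyond it along x, differs from start to start and is not measured: it must be felt. The hard stop comes 3 mm after the click.
- grinder_mouth (a point): On the rail floor where the lips begin (x=-11 mm of the grinder), same axes. The rail: floor 75 wide, side walls 63 apart, two lips 42 apart, from 9.5 to 13.5 above the floor, running 59 mm from here to the closed end; flared guides lead in over the 18 mm before. The 114 mm of open floor before the lips is a porch on which the pack can be set down.
- grinder_catch (a joint): How far the grinder's catch is pressed down, m: 0 = up, 0.008 = fully down; spring 3 to 5 N. From about 45 mm before latching the pack's foot rides over its ramp and pushes it down 6 mm; it jumps back to 0 with a click when the pack is home.
- grinder_ejector (a joint): How far the grinder's sprung brass plunger is pushed in, m: 0 = out, about 0.018 with the pack latched, 0.021 with it at the hard stop. It pushes back with 4 N at 0 and 7 N at 0.018, so an unlatched pack is pushed out again. Sliding the pack home takes 10 to 18 N in all.
- pack: Charged battery pack, black with a green band and top patch, about 0.45 kg, 90 (x) x 50 (y) x 62 mm (z); starts latched in the charger. Origin at the centre of its underside; x points into the rail, the same way round in both rails; z up. Foot plate 60 wide, 8 thick, with a window for the catch; neck 36 wide; from 15 mm up the 50 mm wide body, gripped across y from above.
- spent_pack: Bystander: spent battery pack, as the charged one but with red band and patch. Origin at the centre of its underside.
- spare_disc: Bystander: spare black disc, 100 mm across, 5 thick, lying flat. Origin at the centre of its underside.
- tape_roll: Bystander: yellow tape roll, 68 mm across, 24 high. Origin at the centre of its underside.
- stove_ring: Bystander: cast stove ring, 170 mm across, 10 thick. Origin at the centre of its underside.
- spanner: Bystander: steel spanner lying flat. Origin under its middle.
- hammer: Bystander: hammer lying flat. Origin under its middle.
- screw_jar: Bystander: glass jar, 60 mm across, 80 high. Origin at the centre of its underside.
Things that resemble listed ones, but are neither listed nor needed, are in the scene too. Leave any purple or yellow look-alike of the pack alone.

How it is judged (in metres and radians):
On the way, in this order (a step that is already met when the one before it is completed fails the run):
1. the charger's catch is pressed and the pack has come at least 8 mm out of its latched place (value of joint charger_catch above 0.004 m and x of pack in the frame of charger_seat below -0.008 m), for 0.05 s.
2. the pack is slid off the charger, clear of its lips (horizontal distance between pack and charger_seat above 0.056 m and value of joint charger_catch below 0.002 m), for 0.1 s.
At the end, for the whole second after the job is handed in: The pack sits latched on the grinder's rail: within about 14 mm of the nominal seat along the rail, 4 mm across and in height, in line and level within 4 degrees, the grinder's catch fully up (under 1.5 mm) and its plunger held in by more than 14 mm, the pack at rest and released (x of pack in the frame of grinder_seat between -0.0135 and 0.0145 m and y of pack in the frame of grinder_seat between -0.004 and 0.004 m and z of pack in the frame of grinder_seat between -0.003 and 0.004 m and angle between the x axis of pack and the x axis of grinder, either way round below 0.07 rad and angle between pack's own z axis and vertical below 0.07 rad and value of joint grinder_catch below 0.0015 m and value of joint grinder_ejector above 0.014 m and linear speed of pack below 0.01 m/s); the robot touches nothing.
It fails at once if the pack is forced against the grinder with more than 45 N in all, its springs included (contact force between pack and grinder above 45 N).
It fails at once if the pack is forced against the charger with more than 90 N in all, its springs included (contact force between pack and charger above 90 N).
It fails at once if the robot presses on the charger or its catch with more than 32 N (contact force between the arm and charger above 32 N).
It fails at once if the robot presses on the grinder with more than 32 N (contact force between the arm and grinder above 32 N).
It fails at once if a bystander is moved more than 30 mm (distance of any of spent_pack, spare_disc, tape_roll, stove_ring, spanner, hammer, screw_jar from where it was at the start of the episode above 0.03 m).
It also fails if it takes over 72 s, if anything falls off the work surface, if the arm or the gripper's body presses on something with over 40 N, if the wrist force passes 120 N, or if a joint passes its speed limit or range.

## Robot

A 7-joint arm with a two-finger parallel gripper is mounted at the origin on the work surface. World frame = base frame: x ahead of the robot, y to its left, z up, the work surface at z = 0. Lengths are in m, angles in degrees, forces in N, time in s.
With the tool pointing down it reaches from about 0.425 to 0.875 m from the base axis. Payload 4.7 kg.
Tool frame: the origin (TCP) lies at the very end of the fingers, on their centre line; the grasp point (between the pads) lies env.grip_point_offset behind it (env.grip_point_offset is the distance from the TCP to the grasp point, in m); z points along the fingers, y is the direction in which the jaws open and shut (so a half turn about z gives the same grasp; the last joint's range is limited). The gripper opens to 87 mm and grips with 3 to 60 N. Pads are 19 mm wide; open, the fingers measure 117 mm over their backs; the gripper's body (75 mm by 190 mm) begins 51 mm behind the grasp point.
Start: joints at [69.849, 18.392, -4.016, 83.108, 1.295, 78.541, -3.26], TCP at [0.232, -0.607, 0.223] pointing down, gripper open.
Joint ranges: [-163.93, 163.93], [-17.29, 119.83], [-79.2, 71.16], [3.27, 140.29], [-89.18, 269.18], [5.43, 117.66], [-154.24, 154.24]. Speed limits (degrees/s): [147.25, 147.25, 180, 180, 180, 180, 180].

## Interface

Orientations are given as [roll, pitch, yaw] about the fixed x, y, z axes, in that order (R = Rz(yaw) Ry(pitch) Rx(roll)).
In Python, from cell import env gives the robot as it stands.
- The arm moves only by the tool send_rows, never from a script. Its argument "plan" is a list of rows, each a list of 7 numbers: the finger opening in mm, from 0 to 87, then the shift along the tool's x, y, z in mm, then the turn, a rotation vector about the tool's x, y, z in rad. A call has 1 to 12 rows; each row shifts and turns the commanded pose from where the row before left it, along the tool's axes as they then stand; what a row does not reach is not made up. A row lasts 1/10 s, in which the tool goes at most 50 mm and 8.59 degrees, less where a joint would pass 70% of its speed; a pose out of reach is approached as far as the arm can. A call is refused whole if a number of a shift passes 50 or a number of a turn 0.15, either way. A call with a gripper value outside its range is refused whole. The fingers move at their own pace and stop on an object; "grip_force" is the grip in N (left out, the last holds). Time passes only in rows, so rows that do not move let the fingers close. It gives the time, the measured TCP pose, the force and the opening at its end, in the units of the state.
- env.get_obs(): the state, without advancing time (a new reading comes with each control period).
- env.read_camera(name): name is "side" or "top" or "wrist"; returns the picture (384x512x3 uint8, red, green, blue); there is no depth.
- env.get_calibration(name): a dict with "fx", "fy", "cx", "cy" (pixels), "extrinsics" (4x4, takes a point from camera to world coordinates). Camera axes: x right, y down, z forward; pixel columns grow to the right and rows downward; lengths in m; the calibration is good to about 2 mm. A picture is of the moment at which its call begins: read the wrist's pose just before it. get_calibration takes no time and is no camera call; for the wrist camera it gives the pose at the moment of the call.
- env.sign_off(): hands the job in, once; it reports no verdict.
Trained networks look in the newest picture that a camera, given by its name, has taken for a name from the list of things; names that differ only in an ending like _2 or _b are one class to them, and where a whole thing is asked for, a point or a joint stands for the part that bears it (a point fixed in the world has none). Each returns a list of dicts, best first, with "confidence" (0 to 1); they miss things now and then, are a little off and sometimes report something else, mostly with a low value. They report only what shows in the picture. A call takes as long as a camera call. They do not tell look-alikes from the thing itself.
- env.regions_of(camera, query): "region" (384x512 bool, what is visible of it) and "rect" ([left, top, right, bottom] in pixels, round what is visible of it).
The state is a dict: "time_s": time; "qpos": joint angles; "joint_velocities": joint speeds; "effort": joint torques, N m; "tool_pos": TCP position; "tool_rot": TCP orientation; "force": force on the tool from outside, world axes, zero at the start; "wrist_torque": the same for the moment, N m; "grip_width": finger opening in m.
Only numpy, scipy, OpenCV 4.12 (cv2) and the standard library are available. Lean on these libraries where they do the work, as an engineer would, in place of code of your own. Each camera call takes 0.05 s, during which the arm holds its last target. There are 200 camera calls.

## Working session

There is one attempt and no reset: what is moved stays moved. The work goes in short steps, Python scripts to look and compute and a tool call to move; the robot and the scene stay as the last step left them, time stands still between calls to the robot, and variables do not carry over. Pictures are saved under pics/ and viewed, about 8 in all and at most 12, crops included, and the job is handed in when it is done.

Besides the shell and the picture viewer there is one more tool, called after "Emit:" by a JSON object that holds its "name" and its "arguments". send_rows: Moves the arm, as the interface text tells. Its arguments: {"type":"object","properties":{"plan":{"type":"array"},"grip_force":{"type":"number"}},"required":["plan"]}

```bash
mkdir -p pics; ls; python3 - <<'E'
from cell import env
import cv2,numpy as np
o=env.get_obs();print({k:np.round(v,3).tolist() for k,v in o.items()});print(env.grip_point_offset)
for n in ("top","side"):
    im=env.read_camera(n);cv2.imwrite(f"pics/{n}0.png",im[:,:,::-1])
    c=env.get_calibration(n);print(n,c)
    for q in ("charger","charger_button","pack","grinder","grinder_catch","spent_pack"):
        print(q,[(np.round(r["rect"]).tolist(),round(r["confidence"],2)) for r in env.regions_of(n,q)][:4])
a=np.hstack([cv2.imread("pics/top0.png"),cv2.imread("pics/side0.png")])
cv2.imwrite("pics/both.png",cv2.resize(a,(800,300)))
E
```

```text
pics
{'time_s': 0.0, 'qpos': [69.848, 18.439, -4.016, 83.174, 1.295, 78.538, -3.26], 'joint_velocities': [-0.004, -0.028, 0.03, 0.023, 0.027, 0.064, 0.02], 'effort': [0.0, -49.129, -0.404, -31.253, -0.064, 0.044, 0.0], 'tool_pos': [0.232, -0.607, 0.221], 'tool_rot': [-179.895, 0.005, 20.962], 'force': [0.014, -0.045, -0.277], 'wrist_torque': [-0.003, -0.016, 0.018], 'grip_width': 0.087}
0.0187
top {'fx': 447.7752512903442, 'fy': 447.7752512903442, 'cx': 265.9620736305711, 'cy': 193.42035166904932, 'extrinsics': array([[ 0.03033045, -0.98719217,  0.15662594,  0.25713011],
       [-0.99950845, -0.03119835, -0.00308521,  0.00583913],
       [ 0.00793217, -0.15645538, -0.98765318,  1.64573102],
       [ 0.        ,  0.        ,  0.        ,  1.        ]])}
charger [([196.0, 155.0, 235.0, 221.0], 0.56), ([321.0, 166.0, 339.0, 175.0], 0.46)]
charger_button [([195.0, 158.0, 239.0, 222.0], 0.75), ([378.0, 212.0, 420.0, 259.0], 0.68)]
pack [([208.0, 168.0, 226.0, 198.0], 0.94), ([221.0, 117.0, 248.0, 149.0], 0.88), ([151.0, 194.0, 180.0, 215.0], 0.85), ([172.0, 226.0, 204.0, 244.0], 0.65)]
gr
[... 335 characters left out ...]
418,  0.47344521, -0.18413763],
       [-0.6980522 ,  0.51029924, -0.50231246,  0.72352992],
       [ 0.01619515, -0.69007673, -0.72355499,  1.10659455],
       [ 0.        ,  0.        ,  0.        ,  1.        ]])}
charger [([157.0, 196.0, 240.0, 269.0], 0.63), ([182.0, 201.0, 217.0, 242.0], 0.28)]
charger_button [([158.0, 196.0, 237.0, 272.0], 0.59)]
pack [([150.0, 172.0, 185.0, 202.0], 0.86), ([138.0, 265.0, 184.0, 310.0], 0.67), ([201.0, 272.0, 238.0, 314.0], 0.67), ([184.0, 201.0, 215.0, 242.0], 0.66)]
grinder [([225.0, 106.0, 325.0, 182.0], 0.59)]
grinder_catch [([267.0, 147.0, 290.0, 160.0], 0.66)]
spent_pack [([74.0, 240.0, 117.0, 286.0], 0.78), ([227.0, 105.0, 325.0, 182.0], 0.45)]
```

View pics/top0.png

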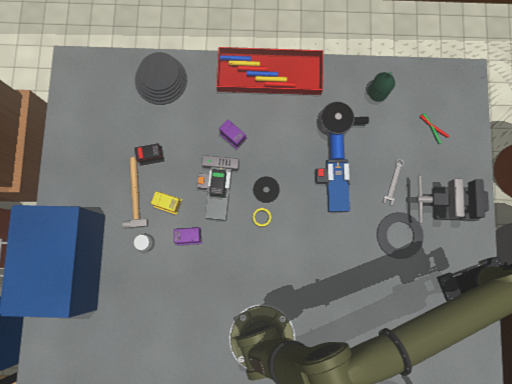

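View pics/side0.png

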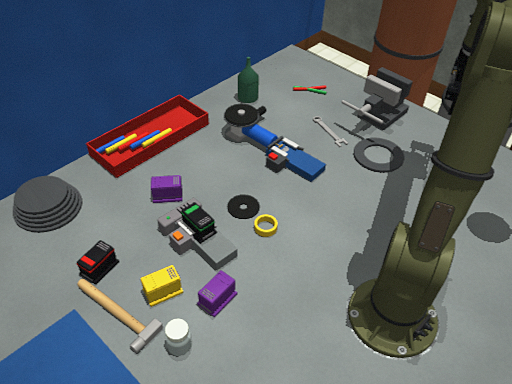

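The charged pack is at top (218,183): black body, green patch, in the grey charger with the orange button at (202,181). It could be mistaken for the purple packs at (232,133) and (187,236), the yellow one at (165,203), or the spent pack with the red band at (148,154). The grinder rail is at top (340,185), with its red catch at (321,175). Both rails run roughly along world +x, with their catches on the +y side.

```bash
cat > h.py <<'E'
from cell import env
import cv2,numpy as np
from scipy.spatial.transform import Rotation as R
def ray(cal,uv,z):
    uv=np.atleast_2d(uv).astype(float);E=cal["extrinsics"]
    d=np.c_[(uv[:,0]-cal["cx"])/cal["fx"],(uv[:,1]-cal["cy"])/cal["fy"],np.ones(len(uv))]@E[:3,:3].T
    return E[:3,3]+d*((z-E[2,3])/d[:,2])[:,None]
def proj(cal,P):
    E=cal["extrinsics"];p=(np.atleast_2d(P)-E[:3,3])@E[:3,:3]
    return np.c_[p[:,0]/p[:,2]*cal["fx"]+cal["cx"],p[:,1]/p[:,2]*cal["fy"]+cal["cy"]]
def tool():
    o=env.get_obs();return np.array(o["tool_pos"]),R.from_euler("xyz",o["tool_rot"],degrees=True),o
def delta(pos,yaw):
    p,r,o=tool();t=R.from_euler("xyz",[180,0,yaw],degrees=True)
    print("t",round(o["time_s"],2),"pos",p.round(4),"rot",np.round(o["tool_rot"],2),"F",np.round(o["force"],1),"w",round(o["grip_width"],4))
    print("shift now-frame mm",(r.inv().apply(np.array(pos)-p)*1000).round(1),"final-frame mm",(t.inv().apply(np.array(pos)-p)*1000).round(1),"rotvec",(r.inv()*t).as_rotvec().round(4))
E
python3 - <<'E'
from h import *
im=cv2.imread("pics/top0.png");cal=env.get_calibration("top")
hsv=cv2.cvtColor(im,cv2.COLOR_BGR2HSV)
def blob(name,lo,hi,box,z):
    m=cv2.inRange(hsv,lo,hi);q=np.zeros_like(m);l,t,r,b=box;q[t:b,l:r]=m[t:b,l:r]
    ys,xs=np.nonzero(q);c=[xs.mean(),ys.mean()];print(name,len(xs),np.round(c,1),ray(cal,c,z).round(3))
blob("button",(5,150,120),(20,255,255),(192,170,212,192),.056)
blob("green",(45,80,60),(85,255,255),(205,165,230,200),.098)
blob("red",(0,150,80),(8,255,255),(312,160,332,185),.05)
blob("blue",(100,120,60),(125,255,255),(322,170,355,215),.03)
for n,p,z in (("ch porch bl",(206,218),.036),("ch porch br",(226,220),.036),("gr bl",(329,211),.03),("gr br",(350,211),.03),("gr top l",(329,165),.04),("gr top r",(349,165),.04)):print(n,ray(cal,p,z).round(3))
delta([.56,.15,.4],0)
p,r,o=tool();w=env.get_calibration("wrist");print(w, r.inv().apply(w["extrinsics"][:3,3]-p))
E
```

```text
button 33 [200.8 179.8] [[0.551 0.237 0.056]]
green 53 [217.7 174.7] [[0.564 0.173 0.098]]
red 40 [320.4 172. ] [[ 0.595 -0.195  0.05 ]]
blue 656 [338.3 193.8] [[ 0.52  -0.264  0.03 ]]
ch porch bl [[0.416 0.214 0.036]]
ch porch br [[0.411 0.142 0.036]]
gr bl [[ 0.456 -0.23   0.03 ]]
gr br [[ 0.458 -0.307  0.03 ]]
gr top l [[ 0.625 -0.227  0.04 ]]
gr top r [[ 0.627 -0.301  0.04 ]]
t 0.7 pos [ 0.2325 -0.607   0.2226] rot [179.99   0.    20.96] F [ 0.  -0.1 -0.3] w 0.0871
shift now-frame mm [ 576.6 -589.7 -177.5] final-frame mm [ 327.5 -757.  -177.4] rotvec [1.000e-04 0.000e+00 3.658e-01]
{'fx': 307.5029605607684, 'fy': 307.5029605607684, 'cx': 254.073733639149, 'cy': 189.5075987790308, 'extrinsics': array([[ 0.35797776, -0.90262601, -0.23899416,  0.29740519],
       [-0.93372789, -0.34549387, -0.09373478, -0.58214399],
       [ 0.00203643,  0.25671048, -0.9664862 ,  0.38485139],
       [ 0.        ,  0.        ,  0.        ,  1.        ]])} [ 6.95056588e-02  7.10341803e-06 -1.62231634e-01]
```

```bash
python3 - <<'E'
import cv2
a=cv2.imread("pics/top0.png")
cv2.imwrite("pics/c1.png",cv2.hconcat([cv2.resize(a[145:230,180:255],(400,453),interpolation=2),cv2.resize(a[135:220,305:380],(400,453),interpolation=2)]))
E
```

```text
(no output)
```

View pics/c1.png

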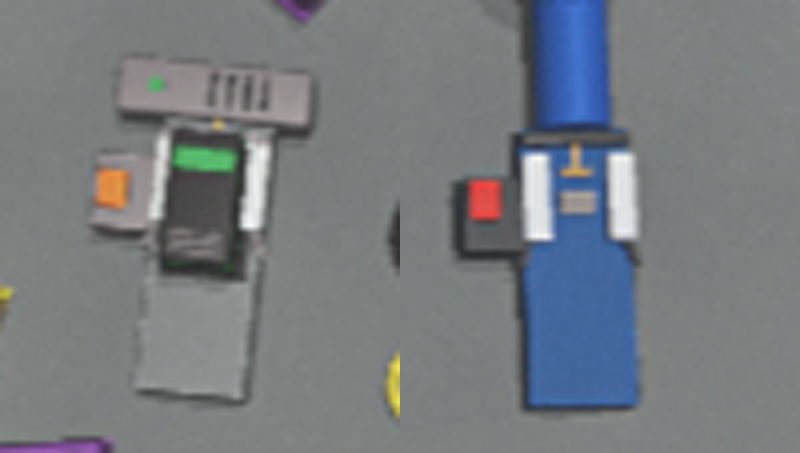

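The crop confirms it: the green-patch pack sits in the grey charger with the orange button at left, and the empty blue rail has its red catch at left. Next I'll look at the grinder with the wrist camera.

Emit:
{"name": "send_rows", "arguments": {"plan": [[87, 0, 0, -36, 0, 0, 0.122], [87, 0, 0, -36, 0, 0, 0.122], [87, 0, 0, -36, 0, 0, 0.122], [87, 28, -28, 0, 0, 0, 0], [87, 28, -28, 0, 0, 0, 0], [87, 28, -28, 0, 0, 0, 0], [87, 28, -28, 0, 0, 0, 0], [87, 28, -28, 0, 0, 0, 0], [87, 28, -28, 0, 0, 0, 0], [87, 28, -28, 0, 0, 0, 0], [87, 28, -28, 0, 0, 0, 0], [87, 28, -28, 0, 0, 0, 0]]}}

```text
time_s: 1.9
tool_pos: [0.4855, -0.3538, 0.3308]
tool_rot: [180.0, -0.0, -0.0]
force: [0.1, 0.4, -0.6]
grip_width: 0.087
```

Emit:
{"name": "send_rows", "arguments": {"plan": [[87, 28, -28, 0, 0, 0, 0], [87, 28, -28, 0, 0, 0, 0], [87, 28, -28, 0, 0, 0, 0], [87, 0, 0, 0, 0, 0, 0], [87, 0, 0, 0, 0, 0, 0], [87, 0, 0, 0, 0, 0, 0]]}}

```text
time_s: 2.5
tool_pos: [0.5678, -0.2724, 0.3305]
tool_rot: [179.9, 0.0, -0.1]
force: [0.7, -0.6, 0.3]
grip_width: 0.0869
```

```bash
python3 - <<'E'
from h import *
import pickle
delta([.56,.16,.33],-6)
cal=env.get_calibration("wrist");im=env.read_camera("wrist")[:,:,::-1]
cv2.imwrite("pics/wg.png",im);pickle.dump(cal,open("wg.pkl","wb"))
E
```

```text
t 2.5 pos [ 0.5678 -0.2724  0.3305] rot [ 1.7994e+02  4.0000e-02 -1.1000e-01] F [ 0.7 -0.6  0.3] w 0.0869
shift now-frame mm [-8.700e+00 -4.324e+02  1.000e-01] final-frame mm [ -52.9 -429.2    0.5] rotvec [0.001  0.0006 0.1027]
```

View pics/wg.png

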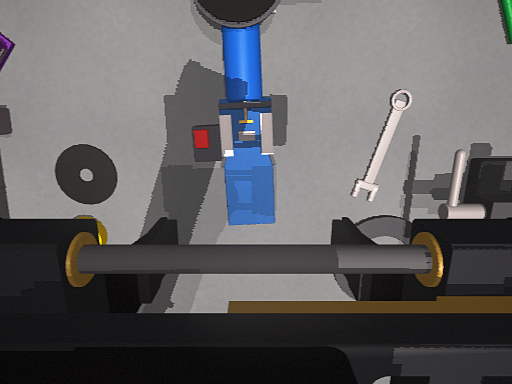

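The grinder shows at about (248,165), with lips at (225,135) and (267,133), the porch end at row 223 and the red button at (201,138). The gripper hides everything below row 220, so for the charger I'll view from further back.

Emit:
{"name": "send_rows", "arguments": {"plan": [[87, -7, -39, 0, 0, 0, 0], [87, -7, -39, 0, 0, 0, 0], [87, -7, -39, 0, 0, 0, 0], [87, -7, -39, 0, 0, 0, 0], [87, -7, -39, 0, 0, 0, 0], [87, -7, -39, 0, 0, 0, 0], [87, -7, -39, 0, 0, 0, 0], [87, -7, -39, 0, 0, 0, 0], [87, -7, -39, 0, 0, 0, 0], [87, -7, -39, 0, 0, 0, 0], [87, -7, -39, 20, 0, 0, 0], [87, 0, 0, 20, 0, 0, 0.1]]}}

```text
time_s: 3.75
tool_pos: [0.4902, 0.1638, 0.2914]
tool_rot: [-179.8, -0.1, -5.4]
force: [0.6, -0.6, -0.7]
grip_width: 0.0869
```

Emit:
{"name": "send_rows", "arguments": {"plan": [[87, 0, 0, 0, 0, 0, 0], [87, 0, 0, 0, 0, 0, 0], [87, 0, 0, 0, 0, 0, 0]]}}

```text
time_s: 4.05
tool_pos: [0.4927, 0.1563, 0.2917]
tool_rot: [-180.0, -0.1, -5.8]
force: [-0.3, -0.2, 0.6]
grip_width: 0.0869
```

```bash
python3 - <<'E'
from h import *
import pickle
delta([.551,.237,.12],-6)
cal=env.get_calibration("wrist");im=env.read_camera("wrist")[:,:,::-1]
cv2.imwrite("pics/wc.png",im);pickle.dump(cal,open("wc.pkl","wb"))
P=np.array([[.536,.173,.036]]);print(proj(cal,P))
g=cv2.imread("pics/wg.png")
a=cv2.resize(g[90:230,180:290],(400,509),interpolation=2)
u,v=proj(cal,P)[0].astype(int);u0,v0=max(u-65,0),max(v-90,0);print(u0,v0)
b=cv2.resize(im[v0:v0+165,u0:u0+130],(400,508),interpolation=2)
cv2.imwrite("pics/c2.png",cv2.hconcat([a[:508],b]))
E
```

```text
t 4.05 pos [0.4927 0.1563 0.2917] rot [-1.80e+02 -1.00e-01 -5.85e+00] F [-0.3 -0.2  0.6] w 0.0869
shift now-frame mm [ 49.5 -86.2 171.8] final-frame mm [ 49.6 -86.4 171.7] rotvec [-0.0001 -0.0017  0.0026]
[[237.64322274 130.25713095]]
172 40
```

View pics/c2.png

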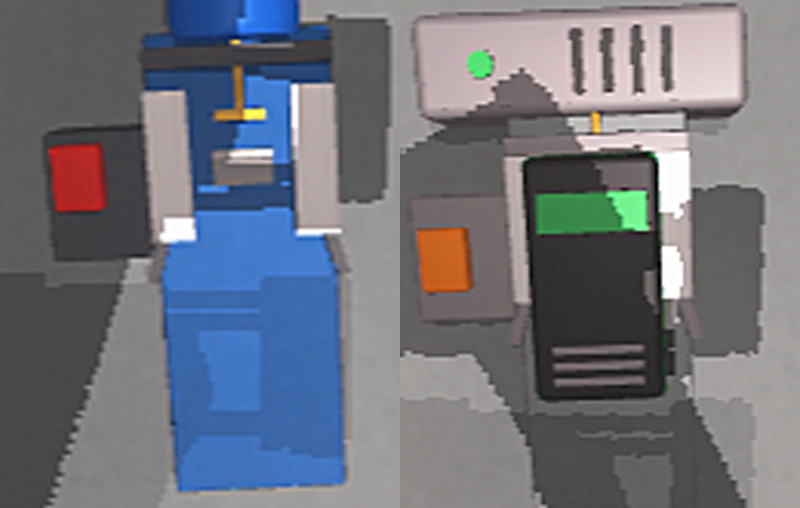

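The left crop shows the grinder: lip inner-front corners at (195,242) and (297,235), porch rear corners at (178,490) and (346,483). The right crop shows the green-band pack, top corners about (524,158), (657,153), (541,398) and (664,395), with the orange button centred at (444,260).

```bash
python3 - <<'E'
from h import *
import pickle
from scipy.optimize import least_squares
def fit(cal,uv,X,x0):
    X=np.array(X)
    def P(s):
        c,n=np.cos(s[2]),np.sin(s[2]);return np.c_[s[0]+c*X[:,0]-n*X[:,1],s[1]+n*X[:,0]+c*X[:,1],X[:,2]]
    r=least_squares(lambda s:(proj(cal,P(s))-uv).ravel(),x0,loss="soft_l1")
    print(r.x.round(4),np.degrees(r.x[2]).round(2));print((proj(cal,P(r.x))-uv).round(1).tolist());return r.x
cg=pickle.load(open("wg.pkl","rb"));cc=pickle.load(open("wc.pkl","rb"))
G=np.array([(195,242),(297,235),(178,490),(346,483)])/3.636+[180,90]
fit(cg,G,[(-.011,.021,.0435),(-.011,-.021,.0435),(-.125,.0375,.03),(-.125,-.0375,.03)],[.58,-.265,0])
C=np.array([(524,158),(657,153),(541,398),(664,395),(444,260)])-[400,0];C=C/3.077+[172,40]
s=fit(cc,C,[(.045,.025,.098),(.045,-.025,.098),(-.045,.025,.098),(-.045,-.025,.098),(.008,.065,.056)],[.536,.173,-.1])
t=s[2];b=[s[0]+.008*np.cos(t)-.065*np.sin(t),s[1]+.008*np.sin(t)+.065*np.cos(t)];print("button",np.round(b,4), ray(cc,C[4],.056))
delta([*b,.075],np.degrees(t))
E
```

```text
[ 0.5814 -0.2637  0.053 ] 3.04
[[-0.3, -0.7], [0.2, -0.3], [-0.2, 0.9], [0.2, 0.4]]
[ 0.5389  0.1715 -0.0642] -3.68
[[-1.1, -0.6], [1.0, -0.8], [-1.0, 1.4], [1.4, 0.8], [-0.1, -0.1]]
button [0.5511 0.2358] [[0.55098099 0.2357569  0.056     ]]
t 4.1 pos [0.4926 0.1566 0.2917] rot [-1.7998e+02 -1.0000e-01 -5.8400e+00] F [ 0.1 -0.5 -0. ] w 0.0872
shift now-frame mm [ 49.7 -84.7 216.8] final-frame mm [ 53.2 -82.8 216.7] rotvec [-0.0002 -0.0017 -0.0377]
```

Emit:
{"name": "send_rows", "arguments": {"plan": [[0, 0, 0, 0, 0, 0, -0.038], [0, 18, -28, 0, 0, 0, 0], [0, 18, -28, 0, 0, 0, 0], [0, 17, -27, 0, 0, 0, 0], [0, 0, 0, 40, 0, 0, 0], [0, 0, 0, 40, 0, 0, 0], [0, 0, 0, 40, 0, 0, 0], [0, 0, 0, 40, 0, 0, 0], [0, 0, 0, 30, 0, 0, 0], [0, 0, 0, 16, 0, 0, 0], [0, 0, 0, 0, 0, 0, 0], [0, 0, 0, 0, 0, 0, 0]]}}

```text
time_s: 5.3
tool_pos: [0.5509, 0.2377, 0.086]
tool_rot: [-179.9, -0.1, -3.6]
force: [0.3, 0.3, 0.6]
grip_width: 0.0025
```

```bash
python3 - <<'E'
from h import *
delta([.5511,.2358,.056],-3.7)
cal=env.get_calibration("side");im=env.read_camera("side")[:,:,::-1]
cv2.imwrite("pics/s1.png",cv2.resize(im[150:290,120:270],(750,700)[:2] if 0 else (640,597),interpolation=2))
E
```

```text
t 5.3 pos [0.5509 0.2377 0.086 ] rot [-1.7995e+02 -1.0000e-01 -3.5900e+00] F [0.3 0.3 0.6] w 0.0025
shift now-frame mm [ 0.3  1.9 30. ] final-frame mm [ 0.3  1.9 30. ] rotvec [-0.001  -0.0018  0.0019]
```

View pics/s1.png

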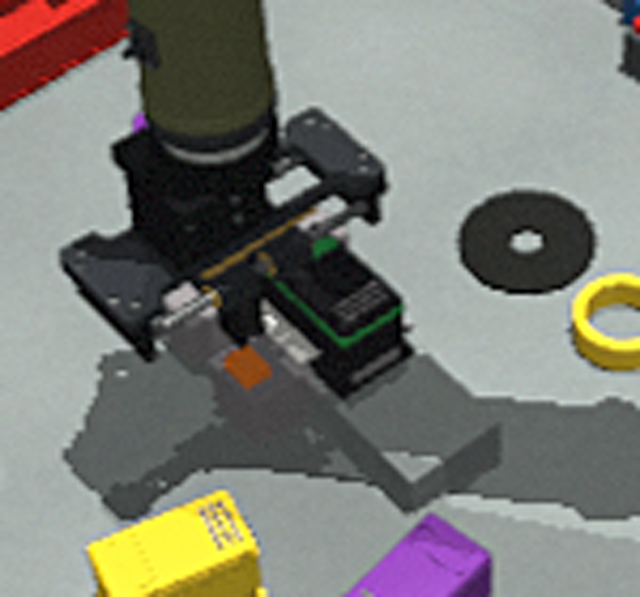

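The closed fingers are above the orange button and the gripper body clears the pack. I'll press down gently.

Emit:
{"name": "send_rows", "arguments": {"plan": [[0, 0, 2, 12, 0, 0, 0], [0, 0, 0, 12, 0, 0, 0], [0, 0, 0, 3, 0, 0, 0], [0, 0, 0, 3, 0, 0, 0], [0, 0, 0, 0, 0, 0, 0], [0, 0, 0, 0, 0, 0, 0]]}}

```text
time_s: 5.95
tool_pos: [0.5497, 0.2356, 0.0546]
tool_rot: [-180.0, -0.0, -3.6]
force: [-0.9, -0.7, 1.6]
grip_width: 0.0003
```

Emit:
{"name": "send_rows", "arguments": {"plan": [[0, 0, 0, 2, 0, 0, 0], [0, 0, 0, 2, 0, 0, 0], [0, 0, 0, 0, 0, 0, 0], [0, 0, 0, 0, 0, 0, 0]]}}

```text
time_s: 6.35
tool_pos: [0.5498, 0.2356, 0.0509]
tool_rot: [-180.0, -0.0, -3.6]
force: [-1.5, -0.9, 4.2]
grip_width: 0.0005
```

Emit:
{"name": "send_rows", "arguments": {"plan": [[0, 0, 0, 1.5, 0, 0, 0], [0, 0, 0, 1.5, 0, 0, 0], [0, 0, 0, 0, 0, 0, 0], [0, 0, 0, 0, 0, 0, 0]]}}

```text
time_s: 6.75
tool_pos: [0.5499, 0.2357, 0.0483]
tool_rot: [-180.0, -0.0, -3.6]
force: [-2.2, -1.6, 8.0]
grip_width: 0.0004
```

Emit:
{"name": "send_rows", "arguments": {"plan": [[0, 0, 0, 1, 0, 0, 0], [0, 0, 0, 0, 0, 0, 0], [0, 0, 0, 0, 0, 0, 0], [0, 0, 0, 0, 0, 0, 0]]}}

```text
time_s: 7.15
tool_pos: [0.5499, 0.2358, 0.0481]
tool_rot: [180.0, -0.1, -3.6]
force: [-4.7, -2.3, 14.1]
grip_width: 0.0002
```

```bash
python3 - <<'E'
from h import *
delta([.5511,.2358,.048],-3.7)
cal=env.get_calibration("side");im=env.read_camera("side")[:,:,::-1]
cv2.imwrite("pics/s2.png",im)
# compare image shift of pack rear half
h=lambda a:cv2.inRange(cv2.cvtColor(a,cv2.COLOR_BGR2HSV),(45,120,40),(85,255,255))
a=cv2.imread("pics/side0.png")
for n,q in (("before",a),("after",im)):
    m=h(q)[205:240,190:225];ys,xs=np.nonzero(m);print(n,len(xs),xs.max()+190,ys.max()+205)
c=np.cos(np.radians(-3.7));s=np.sin(np.radians(-3.7))
for d in (0,-.014):print(proj(cal,[.5389+c*(-.045+d)-s*(-.025),.1715+s*(-.045+d)+c*(-.025),.09]))
E
```

```text
t 7.15 pos [0.5499 0.2358 0.0481] rot [ 1.7999e+02 -6.0000e-02 -3.5600e+00] F [-4.7 -2.3 14.1] w 0.0002
shift now-frame mm [ 1.2 -0.1  0.2] final-frame mm [ 1.2 -0.1  0.1] rotvec [ 0.0003 -0.001   0.0024]
before 99 213 231
after 86 217 235
[[215.49921414 220.15137017]]
[[218.75153425 223.07613212]]
```

The pack's green edge moved (+4,+4) px in the side view, about 15 mm out. The button is bottomed at 14 N. I'll release it and go to the pack.

Emit:
{"name": "send_rows", "arguments": {"plan": [[0, 0, 0, -10, 0, 0, 0], [0, 0, 0, -30, 0, 0, 0], [87, 0, 0, -40, 0, 0, 0], [87, 0, 0, -40, 0, 0, 0], [87, -9, 22, 0, 0, 0, 0], [87, -9, 22, 0, 0, 0, 0], [87, -9, 21, 0, 0, 0, 0], [87, 0, 0, 0, 0, 0, 0], [87, 0, 0, 0, 0, 0, 0], [87, 0, 0, 0, 0, 0, 0]]}}

```text
time_s: 8.2
tool_pos: [0.5188, 0.1735, 0.1665]
tool_rot: [-179.9, -0.0, -3.5]
force: [0.3, -0.8, 0.6]
grip_width: 0.0562
```

```bash
python3 - <<'E'
from h import *
delta([.519,.1728,.062],-3.7)
cal=env.get_calibration("side");im=env.read_camera("side")[:,:,::-1]
cv2.imwrite("pics/s3.png",cv2.resize(im[150:290,120:270],(640,597),interpolation=2))
E
```

```text
t 8.2 pos [0.5188 0.1735 0.1665] rot [-1.7994e+02 -1.0000e-02 -3.5000e+00] F [ 0.3 -0.8  0.6] w 0.0562
shift now-frame mm [  0.3   0.8 104.5] final-frame mm [  0.3   0.6 104.5] rotvec [-0.001  -0.0002  0.0035]
```

View pics/s3.png

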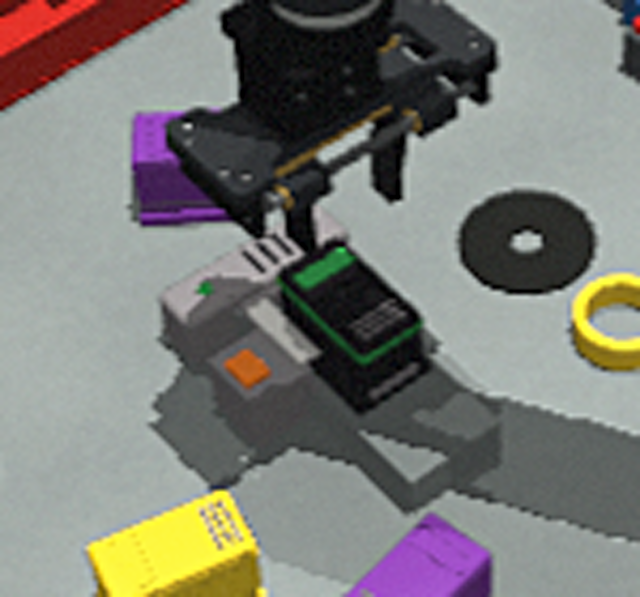

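The pack is popped out and free, the button is up and the gripper is above the pack. I'll open fully, descend and grip.

Emit:
{"name": "send_rows", "arguments": {"plan": [[87, 0, 0, 0, 0, 0, 0], [87, 0, 0, 0, 0, 0, 0], [87, 0, 0, 15, 0, 0, 0], [87, 0, 0, 15, 0, 0, 0], [87, 0, 0, 25, 0, 0, 0], [87, 0, 0, 20, 0, 0, 0], [87, 0, 0, 15, 0, 0, 0], [87, 0, 0, 14, 0, 0, 0], [87, 0, 0, 0, 0, 0, 0], [87, 0, 0, 0, 0, 0, 0]]}}

```text
time_s: 9.25
tool_pos: [0.5187, 0.1725, 0.0625]
tool_rot: [-180.0, 0.0, -3.6]
force: [1.0, -0.4, -0.6]
grip_width: 0.0867
```

Emit:
{"name": "send_rows", "arguments": {"grip_force": 20, "plan": [[45, 0, 0, 0, 0, 0, 0], [45, 0, 0, 0, 0, 0, 0], [45, 0, 0, 0, 0, 0, 0], [45, 0, 0, 0, 0, 0, 0], [45, 0, 0, 0, 0, 0, 0], [45, 0, 0, 0, 0, 0, 0], [45, 0, 0, 0, 0, 0, 0], [45, 0, 0, 0, 0, 0, 0]]}}

```text
time_s: 10.05
tool_pos: [0.5186, 0.1739, 0.0629]
tool_rot: [-179.9, -0.0, -3.5]
force: [-0.0, 4.6, 1.6]
grip_width: 0.0503
```

Emit:
{"name": "send_rows", "arguments": {"grip_force": 45, "plan": [[45, 0, -1.5, 0, 0, 0, 0], [45, 0, 0, 0, 0, 0, 0], [45, -4, 0, 0, 0, 0, 0], [45, -8, 0, 0, 0, 0, 0], [45, -8, 0, 0, 0, 0, 0], [45, -8, 0, 0, 0, 0, 0], [45, 0, 0, 0, 0, 0, 0]]}}

```text
time_s: 10.75
tool_pos: [0.4964, 0.1746, 0.063]
tool_rot: [-179.8, -0.7, -3.7]
force: [15.1, 5.2, -10.4]
grip_width: 0.0496
```

Emit:
{"name": "send_rows", "arguments": {"plan": [[45, -8, 0, 0, 0, 0, 0], [45, -8, 0, 0, 0, 0, 0], [45, -8, 0, 0, 0, 0, 0], [45, -8, 0, 0, 0, 0, 0], [45, -4, 0, 0, 0, 0, 0], [45, 0, 0, 0, 0, 0, 0], [45, 0, 0, 0, 0, 0, 0]]}}

```text
time_s: 11.45
tool_pos: [0.4539, 0.1771, 0.0623]
tool_rot: [179.9, 0.1, -3.6]
force: [-0.0, -1.4, 2.9]
grip_width: 0.0497
```

```bash
python3 - <<'E'
from h import *
delta([.519,.1728,.062],-3.7)
cal=env.get_calibration("side");im=env.read_camera("side")[:,:,::-1]
cv2.imwrite("pics/s4.png",cv2.resize(im[150:290,120:270],(640,597),interpolation=2))
E
```

```text
t 11.45 pos [0.4539 0.1771 0.0623] rot [ 1.7991e+02  1.0000e-01 -3.5600e+00] F [-0.  -1.4  2.9] w 0.0497
shift now-frame mm [65.2  0.3  0.2] final-frame mm [65.2  0.1  0.3] rotvec [0.0015 0.0017 0.0024]
```

View pics/s4.png

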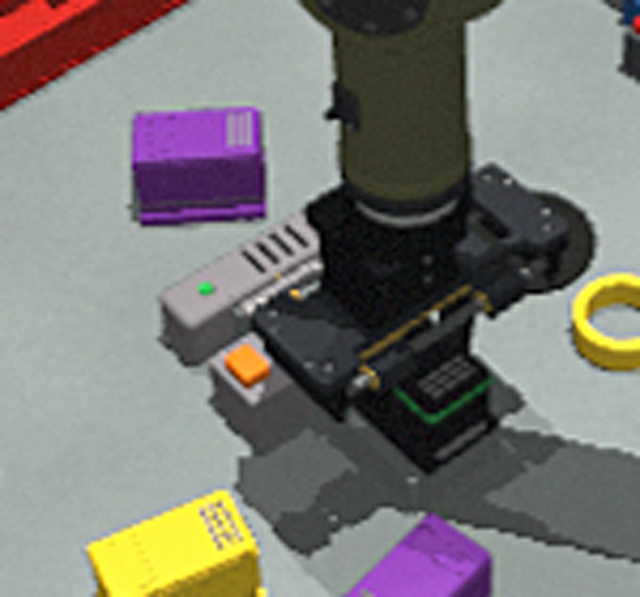

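The pack is held and clear of the lips, with its rear near the porch end, and the button is up. I'll lift it and carry it to the grinder porch.

Emit:
{"name": "send_rows", "arguments": {"plan": [[45, 0, 0, -10, 0, 0, 0], [45, 0, 0, -30, 0, 0, 0], [45, 0, 0, -30, 0, 0, 0], [45, 0, 0, -10, 0, 0, -0.115], [45, 3, 30, 0, 0, 0, 0], [45, 3, 35, 0, 0, 0, 0], [45, 3, 35, 0, 0, 0, 0], [45, 3, 35, 0, 0, 0, 0], [45, 3, 35, 0, 0, 0, 0], [45, 3, 35, 0, 0, 0, 0], [45, 3, 35, 0, 0, 0, 0], [45, 3, 35, 0, 0, 0, 0]]}}

```text
time_s: 12.7
tool_pos: [0.4926, -0.0964, 0.142]
tool_rot: [-179.9, 0.1, 3.0]
force: [1.6, 0.5, -3.8]
grip_width: 0.0496
```

Emit:
{"name": "send_rows", "arguments": {"plan": [[45, 0, 35, 0, 0, 0, 0], [45, 0, 35, 0, 0, 0, 0], [45, 0, 35, 0, 0, 0, 0], [45, 0, 35, 0, 0, 0, 0], [45, 0, 20, 0, 0, 0, 0], [45, 0, 0, 0, 0, 0, 0], [45, 0, 0, 0, 0, 0, 0], [45, 0, 0, 0, 0, 0, 0]]}}

```text
time_s: 13.5
tool_pos: [0.502, -0.2531, 0.1423]
tool_rot: [-179.9, 0.0, 3.2]
force: [-0.1, 1.3, -4.3]
grip_width: 0.0497
```

```bash
python3 - <<'E'
from h import *
import pickle
delta([.4985,-.2681,.075],3.04)
cal=env.get_calibration("wrist");im=env.read_camera("wrist")[:,:,::-1]
cv2.imwrite("pics/wg2.png",im);pickle.dump(cal,open("wg2.pkl","wb"))
E
```

```text
t 13.5 pos [ 0.502  -0.2531  0.1423] rot [-1.7991e+02  2.0000e-02  3.1700e+00] F [-0.1  1.3 -4.3] w 0.0497
shift now-frame mm [-4.3 14.9 67.2] final-frame mm [-4.3 14.8 67.3] rotvec [-0.0017  0.0004  0.0023]
```

View pics/wg2.png

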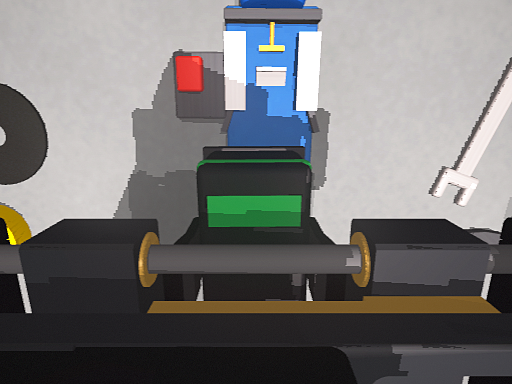

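The pack is held level with its front edge at row 148–160. The rail lies ahead, with lips about (225–245, 32–110) and (297–321, 32–111). I'll measure the lip edges.

```bash
python3 - <<'E'
from h import *
import pickle
cal=pickle.load(open("wg2.pkl","rb"));im=cv2.imread("pics/wg2.png")
hsv=cv2.cvtColor(im,cv2.COLOR_BGR2HSV)
m=(hsv[:,:,2]>190)&(hsv[:,:,1]<40)
L=[];Rr=[]
for v in range(36,106,3):
    xs=np.nonzero(m[v,215:255])[0]+215;
    if len(xs)>8:L.append((xs.max()+1,v+.5,xs.min()))
    xs=np.nonzero(m[v,285:318])[0]+285
    if len(xs)>8:Rr.append((xs.min(),v+.5))
L=np.array(L);Rr=np.array(Rr);print(L[::5].tolist(),Rr[::5].tolist())
l=ray(cal,L[:,:2],.0435);r=ray(cal,Rr,.0435)
for q in (l,r):
    k=np.polyfit(q[:,0],q[:,1],1);print("slope deg",np.degrees(np.arctan(k[0])).round(2),"y@.5814",np.polyval(k,.5814).round(4),"rms",np.std(q[:,1]-np.polyval(k,q[:,0])).round(4))
for p in ((240,110),(305,111),(235,32),(308,32)):
    print(p,ray(cal,p,.0435).round(4))
# pack top front edge corners ; pack held: TCP z .1423, top=TCP-.0263+.062
zt=.1423-.0263+.062
print(ray(cal,[(198,163),(312,163),(207,196),(301,196)],zt).round(4))
E
```

```text
[[246.0, 36.5, 215.0], [246.0, 51.5, 218.0], [246.0, 66.5, 224.0], [246.0, 81.5, 225.0], [245.0, 96.5, 225.0]] [[299.0, 36.5], [298.0, 51.5], [298.0, 66.5], [297.0, 81.5], [296.0, 96.5]]
slope deg 1.72 y@.5814 -0.242 rms 0.0002
slope deg 1.64 y@.5814 -0.2816 rms 0.0037
(240, 110) [[ 0.5692 -0.2383  0.0435]]
(305, 111) [[ 0.5714 -0.2917  0.0435]]
(235, 32) [[ 0.6273 -0.2319  0.0435]]
(308, 32) [[ 0.6304 -0.2882  0.0435]]
[[ 0.5481 -0.2276  0.178 ]
 [ 0.5507 -0.275   0.178 ]
 [ 0.534  -0.2316  0.178 ]
 [ 0.5362 -0.2718  0.178 ]]
```

Emit:
{"name": "send_rows", "arguments": {"plan": [[45, -4, 14, 0, 0, 0, 0.012], [45, 0, 0, 25, 0, 0, 0], [45, 0, 0, 25, 0, 0, 0], [45, 0, 0, 15, 0, 0, 0], [45, 0, 0, 10, 0, 0, 0], [45, 0, 0, 5, 0, 0, 0], [45, 0, 0, 0, 0, 0, 0], [45, 0, 0, 0, 0, 0, 0]]}}

```text
time_s: 14.35
tool_pos: [0.4992, -0.2699, 0.0634]
tool_rot: [179.9, -0.1, 2.3]
force: [0.1, -0.3, -3.5]
grip_width: 0.0496
```

```bash
python3 - <<'E'
from h import *
import pickle
delta([.4985,-.2670,.0565],2.5)
E
```

```text
t 14.35 pos [ 0.4992 -0.2699  0.0634] rot [ 1.7995e+02 -7.0000e-02  2.3500e+00] F [ 0.1 -0.3 -3.5] w 0.0496
shift now-frame mm [-0.6 -2.9  6.9] final-frame mm [-0.5 -2.9  6.9] rotvec [ 0.0009 -0.0013 -0.0027]
```

Emit:
{"name": "send_rows", "arguments": {"plan": [[45, 0, -3, 3, 0, 0, 0], [45, 0, 0, 2, 0, 0, 0], [45, 0, 0, 0, 0, 0, 0], [45, 0, 0, 0, 0, 0, 0]]}}

```text
time_s: 14.75
tool_pos: [0.4984, -0.2666, 0.0577]
tool_rot: [180.0, -0.0, 2.3]
force: [0.3, 0.1, -4.3]
grip_width: 0.0493
```

Emit:
{"name": "send_rows", "arguments": {"plan": [[45, 0, 0, 1, 0, 0, 0], [45, 0, 0, 0, 0, 0, 0], [45, 0, 0, 0, 0, 0, 0]]}}

```text
time_s: 15.05
tool_pos: [0.4985, -0.2667, 0.0567]
tool_rot: [180.0, -0.0, 2.3]
force: [0.1, -0.5, -3.4]
grip_width: 0.0496
```

Emit:
{"name": "send_rows", "arguments": {"plan": [[45, 0, 0, 0.7, 0, 0, 0], [45, 0, 0, 0, 0, 0, 0], [45, 0, 0, 0, 0, 0, 0]]}}

```text
time_s: 15.35
tool_pos: [0.4987, -0.2667, 0.0565]
tool_rot: [180.0, -0.0, 2.3]
force: [-0.9, 0.4, 1.7]
grip_width: 0.0498
```

Emit:
{"name": "send_rows", "arguments": {"plan": [[45, 0, 0, 0.5, 0, 0, 0], [45, 0, 0, 0, 0, 0, 0], [45, 0, 0, 0, 0, 0, 0]]}}

```text
time_s: 15.65
tool_pos: [0.4988, -0.2667, 0.0563]
tool_rot: [180.0, -0.0, 2.3]
force: [-0.8, 1.4, 5.1]
grip_width: 0.0499
```

On the floor. I'll back off 0.8 mm and slide in.

Emit:
{"name": "send_rows", "arguments": {"plan": [[45, 0, 0, -0.8, 0, 0, 0], [45, 5, 0, 0, 0, 0, 0], [45, 5, 0, 0, 0, 0, 0], [45, 5, 0, 0, 0, 0, 0], [45, 0, 0, 0, 0, 0, 0]]}}

```text
time_s: 16.15
tool_pos: [0.5122, -0.267, 0.0563]
tool_rot: [179.9, 0.2, 2.3]
force: [-4.2, -0.8, 4.7]
grip_width: 0.0497
```

Emit:
{"name": "send_rows", "arguments": {"plan": [[45, 5, 0, 0, 0, 0, 0], [45, 5, 0, 0, 0, 0, 0], [45, 4, 0, 0, 0, 0, 0], [45, 0, 0, 0, 0, 0, 0]]}}

```text
time_s: 16.55
tool_pos: [0.5238, -0.2666, 0.0563]
tool_rot: [180.0, 0.4, 2.2]
force: [-9.8, 0.5, 10.7]
grip_width: 0.0497
```

Emit:
{"name": "send_rows", "arguments": {"plan": [[45, 0, 0, -0.8, 0, 0, 0], [45, 0, 0, 0, 0, 0, 0], [45, 0, 0, 0, 0, 0, 0]]}}

```text
time_s: 16.85
tool_pos: [0.5258, -0.266, 0.0563]
tool_rot: [180.0, 0.2, 2.3]
force: [-3.4, -0.9, 0.4]
grip_width: 0.0498
```

Emit:
{"name": "send_rows", "arguments": {"plan": [[45, 3, 0, 0, 0, 0, 0], [45, 3, 0, 0, 0, 0, 0], [45, 0, 0, 0, 0, 0, 0]]}}

```text
time_s: 17.15
tool_pos: [0.5347, -0.2647, 0.0567]
tool_rot: [-180.0, -0.1, 2.4]
force: [-0.4, -1.0, -2.0]
grip_width: 0.0497
```

Emit:
{"name": "send_rows", "arguments": {"plan": [[45, 4, 0, 0, 0, 0, 0], [45, 4, 0, 0, 0, 0, 0], [45, 4, 0, 0, 0, 0, 0], [45, 0, 0, 0, 0, 0, 0]]}}

```text
time_s: 17.55
tool_pos: [0.546, -0.2643, 0.0569]
tool_rot: [-180.0, -0.0, 2.4]
force: [-1.2, 0.4, -0.9]
grip_width: 0.0493
```

Emit:
{"name": "send_rows", "arguments": {"plan": [[45, 4, 0, 0, 0, 0, 0], [45, 4, 0, 0, 0, 0, 0], [45, 0, 0, 0, 0, 0, 0]]}}

```text
time_s: 17.85
tool_pos: [0.5523, -0.2645, 0.0567]
tool_rot: [-180.0, 0.1, 2.3]
force: [-4.8, -0.8, -0.5]
grip_width: 0.0498
```

Emit:
{"name": "send_rows", "arguments": {"plan": [[45, 3, 0, 0, 0, 0, 0], [45, 3, 0, 0, 0, 0, 0], [45, 0, 0, 0, 0, 0, 0]]}}

```text
time_s: 18.15
tool_pos: [0.5603, -0.2642, 0.0572]
tool_rot: [180.0, -0.1, 2.4]
force: [-0.6, -0.1, -1.7]
grip_width: 0.0498
```

Emit:
{"name": "send_rows", "arguments": {"plan": [[45, 3, 0, 0, 0, 0, 0], [45, 2, 0, 0, 0, 0, 0], [45, 0, 0, 0, 0, 0, 0]]}}

```text
time_s: 18.45
tool_pos: [0.5651, -0.2638, 0.0571]
tool_rot: [180.0, -0.1, 2.4]
force: [-1.9, -0.6, -0.1]
grip_width: 0.0499
```

Emit:
{"name": "send_rows", "arguments": {"plan": [[45, 2, 0, 0, 0, 0, 0], [45, 1, 0, 0, 0, 0, 0], [45, 0, 0, 0, 0, 0, 0]]}}

```text
time_s: 18.75
tool_pos: [0.5678, -0.2637, 0.0571]
tool_rot: [180.0, -0.0, 2.3]
force: [-0.8, 0.3, -0.7]
grip_width: 0.0496
```

Emit:
{"name": "send_rows", "arguments": {"plan": [[45, 2, 0, 0, 0, 0, 0], [45, 1, 0, 0, 0, 0, 0], [45, 0, 0, 0, 0, 0, 0]]}}

```text
time_s: 19.05
tool_pos: [0.5698, -0.2636, 0.0569]
tool_rot: [-180.0, 0.1, 2.3]
force: [-3.9, -0.5, 1.8]
grip_width: 0.0495
```

Emit:
{"name": "send_rows", "arguments": {"plan": [[45, 2, 0, 0, 0, 0, 0], [45, 1, 0, 0, 0, 0, 0], [45, 0, 0, 0, 0, 0, 0]]}}

```text
time_s: 19.35
tool_pos: [0.5719, -0.2636, 0.0567]
tool_rot: [-180.0, 0.2, 2.3]
force: [-5.8, -0.1, 2.2]
grip_width: 0.0497
```

Emit:
{"name": "send_rows", "arguments": {"plan": [[45, 2, 0, 0, 0, 0, 0], [45, 1, 0, 0, 0, 0, 0], [45, 0, 0, 0, 0, 0, 0]]}}

```text
time_s: 19.65
tool_pos: [0.5746, -0.2634, 0.0566]
tool_rot: [-180.0, 0.2, 2.3]
force: [-5.8, 0.4, 2.2]
grip_width: 0.0496
```

Emit:
{"name": "send_rows", "arguments": {"plan": [[45, 2, 0, 0, 0, 0, 0], [45, 1, 0, 0, 0, 0, 0], [45, 0, 0, 0, 0, 0, 0]]}}

```text
time_s: 19.95
tool_pos: [0.5775, -0.2634, 0.0566]
tool_rot: [-180.0, 0.2, 2.3]
force: [-6.0, 0.5, 3.4]
grip_width: 0.0499
```

Emit:
{"name": "send_rows", "arguments": {"plan": [[45, 1.5, 0, 0, 0, 0, 0], [45, 1, 0, 0, 0, 0, 0], [45, 0, 0, 0, 0, 0, 0]]}}

```text
time_s: 20.25
tool_pos: [0.5798, -0.2632, 0.0566]
tool_rot: [-180.0, 0.2, 2.3]
force: [-7.2, 0.5, 3.3]
grip_width: 0.0496
```

Emit:
{"name": "send_rows", "arguments": {"plan": [[45, 1.5, 0, 0, 0, 0, 0], [45, 1, 0, 0, 0, 0, 0], [45, 0, 0, 0, 0, 0, 0]]}}

```text
time_s: 20.55
tool_pos: [0.5821, -0.2631, 0.0566]
tool_rot: [-180.0, 0.3, 2.3]
force: [-7.9, 1.1, 2.6]
grip_width: 0.0493
```

Emit:
{"name": "send_rows", "arguments": {"plan": [[45, 1, 0, 0, 0, 0, 0], [45, 0.5, 0, 0, 0, 0, 0], [45, 0, 0, 0, 0, 0, 0]]}}

```text
time_s: 20.85
tool_pos: [0.5835, -0.2631, 0.0566]
tool_rot: [-180.0, 0.3, 2.3]
force: [-8.0, 1.2, 2.7]
grip_width: 0.0499
```

Emit:
{"name": "send_rows", "arguments": {"plan": [[45, 1, 0, 0, 0, 0, 0], [45, 0.5, 0, 0, 0, 0, 0], [45, 0, 0, 0, 0, 0, 0]]}}

```text
time_s: 21.15
tool_pos: [0.585, -0.263, 0.0566]
tool_rot: [-180.0, 0.3, 2.3]
force: [-8.0, 1.0, 3.7]
grip_width: 0.0496
```

Emit:
{"name": "send_rows", "arguments": {"plan": [[45, 1, 0, 0, 0, 0, 0], [45, 0.5, 0, 0, 0, 0, 0], [45, 0, 0, 0, 0, 0, 0]]}}

```text
time_s: 21.45
tool_pos: [0.5863, -0.2629, 0.0566]
tool_rot: [-180.0, 0.3, 2.3]
force: [-7.8, 1.0, 4.3]
grip_width: 0.0494
```

Emit:
{"name": "send_rows", "arguments": {"plan": [[45, 1, 0, 0, 0, 0, 0], [45, 0, 0, 0, 0, 0, 0], [45, 0, 0, 0, 0, 0, 0]]}}

```text
time_s: 21.75
tool_pos: [0.5872, -0.2629, 0.0566]
tool_rot: [-180.0, 0.3, 2.3]
force: [-8.6, -0.2, 3.9]
grip_width: 0.0496
```

Emit:
{"name": "send_rows", "arguments": {"plan": [[45, 1, 0, 0, 0, 0, 0], [45, 0, 0, 0, 0, 0, 0], [45, 0, 0, 0, 0, 0, 0]]}}

```text
time_s: 22.05
tool_pos: [0.588, -0.2629, 0.0564]
tool_rot: [-180.0, 0.3, 2.3]
force: [-8.0, 1.1, 3.7]
grip_width: 0.0495
```

```bash
python3 - <<'E'
from h import *
import pickle
delta([.4985,-.2670,.0565],2.5)
im=env.read_camera("wrist")[:,:,::-1];cv2.imwrite("pics/wg3.png",im)
s=env.read_camera("side")[:,:,::-1];cv2.imwrite("pics/s5.png",s)
h=lambda a:cv2.inRange(cv2.cvtColor(a,cv2.COLOR_BGR2HSV),(0,150,80),(8,255,255))
for n,q in (("s0",cv2.imread("pics/side0.png")),("s5",s)):
    ys,xs=np.nonzero(h(q)[140:170,255:300]);print(n,len(xs),xs.mean()+255 if len(xs) else 0,ys.mean()+140 if len(xs) else 0)
cv2.imwrite("pics/c5.png",cv2.hconcat([cv2.resize(s[100:200,220:340],(400,333),interpolation=2),cv2.resize(im[0:230,130:400],(390,333),interpolation=2)]))
E
```

```text
t 22.05 pos [ 0.588  -0.2629  0.0564] rot [-179.95    0.33    2.3 ] F [-8.   1.1  3.7] w 0.0495
shift now-frame mm [-89.6   0.5   0.4] final-frame mm [-89.6   0.2  -0.1] rotvec [-0.0008  0.0058 -0.0034]
s0 45 272.9111111111111 155.8
s5 47 272.9148936170213 156.1063829787234
```

View pics/c5.png

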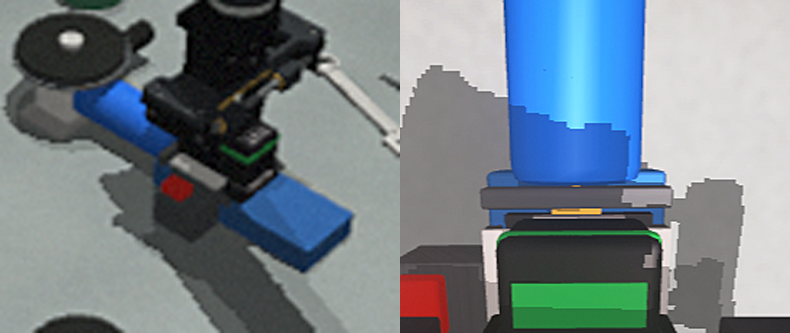

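```bash
cat > red.py <<'E'
from h import *
def red(q):
    q=q[140:170,258:292].astype(float);w=np.clip(q[:,:,2]-np.maximum(q[:,:,1],q[:,:,0])-40,0,None)
    w=w/w.max();ys,xs=np.mgrid[:w.shape[0],:w.shape[1]];return np.round([(w*xs).sum()/w.sum(),(w*ys).sum()/w.sum(),w.sum()],2)
if __name__=="__main__":
    p=env.get_calibration("side");a=proj(p,[[.59,-.2,.05],[.59,-.2,.044]]);print("6mm drop:",(a[1]-a[0]).round(2))
    for n in ("side0","s2","s5"):print(n,red(cv2.imread(f"pics/{n}.png")))
    print("now",red(env.read_camera("side")[:,:,::-1]))
E
python3 red.py
```

```text
6mm drop: [-0.09  1.39]
side0 [14.77 15.29 33.33]
s2 [14.78 15.33 38.29]
s5 [14.72 16.   36.86]
now [14.73 16.   38.07]
```

Emit:
{"name": "send_rows", "arguments": {"plan": [[45, 1, 0, 0, 0, 0, 0], [45, 0, 0, 0, 0, 0, 0], [45, 0, 0, 0, 0, 0, 0]]}}

```text
time_s: 22.5
tool_pos: [0.5884, -0.2629, 0.0564]
tool_rot: [-179.9, 0.4, 2.3]
force: [-10.3, 1.1, 3.5]
grip_width: 0.0498
```

```bash
python3 red.py | tail -1
```

```text
now [14.74 16.01 37.45]
```

The red catch still shows about 0.7 px low, so it is held down and the pack isn't home yet. I'll continue in 1 mm steps.

Emit:
{"name": "send_rows", "arguments": {"plan": [[45, 1, 0, 0, 0, 0, 0], [45, 0, 0, 0, 0, 0, 0], [45, 0, 0, 0, 0, 0, 0]]}}

```text
time_s: 22.85
tool_pos: [0.589, -0.2628, 0.0564]
tool_rot: [-179.9, 0.4, 2.3]
force: [-11.4, 0.9, 5.4]
grip_width: 0.05
```

Emit:
{"name": "send_rows", "arguments": {"plan": [[45, 1, 0, 0, 0, 0, 0], [45, 0, 0, 0, 0, 0, 0], [45, 0, 0, 0, 0, 0, 0]]}}

```text
time_s: 23.15
tool_pos: [0.5899, -0.2628, 0.0564]
tool_rot: [-179.9, 0.5, 2.3]
force: [-10.8, 2.5, 4.6]
grip_width: 0.0499
```

```bash
python3 red.py | tail -1
```

```text
now [14.73 15.99 37.69]
```

Emit:
{"name": "send_rows", "arguments": {"plan": [[45, 1, 0, 0, 0, 0, 0], [45, 0, 0, 0, 0, 0, 0], [45, 0, 0, 0, 0, 0, 0]]}}

```text
time_s: 23.5
tool_pos: [0.5908, -0.2628, 0.0564]
tool_rot: [-179.9, 0.5, 2.3]
force: [-11.3, 2.3, 6.6]
grip_width: 0.05
```

Emit:
{"name": "send_rows", "arguments": {"plan": [[45, 1, 0, 0, 0, 0, 0], [45, 0, 0, 0, 0, 0, 0], [45, 0, 0, 0, 0, 0, 0]]}}

```text
time_s: 23.8
tool_pos: [0.5909, -0.2628, 0.0564]
tool_rot: [-179.9, 0.6, 2.3]
force: [-12.2, 2.1, 7.2]
grip_width: 0.0499
```

```bash
python3 red.py | tail -1
```

```text
now [14.7  16.   30.17]
```

Emit:
{"name": "send_rows", "arguments": {"plan": [[45, 1, 0, 0, 0, 0, 0], [45, 0, 0, 0, 0, 0, 0], [45, 0, 0, 0, 0, 0, 0]]}}

```text
time_s: 24.15
tool_pos: [0.591, -0.2628, 0.0564]
tool_rot: [-179.9, 0.7, 2.3]
force: [-16.0, 2.4, 9.0]
grip_width: 0.0501
```

```bash
python3 - <<'E'
from red import *
s=env.read_camera("side")[:,:,::-1];print(red(s));cv2.imwrite("pics/s6.png",s)
w=env.read_camera("wrist")[:,:,::-1];cv2.imwrite("pics/w6.png",w)
f=lambda a:cv2.resize(a[140:175,255:295],(266,233),interpolation=0)
cv2.imwrite("pics/c6.png",cv2.vconcat([cv2.hconcat([f(cv2.imread(f"pics/{n}.png")) for n in ("side0","s5","s6")]),cv2.resize(w[100:240,130:400],(798,360),interpolation=2)]))
E
```

```text
[14.71 15.99 30.68]
```

View pics/c6.png

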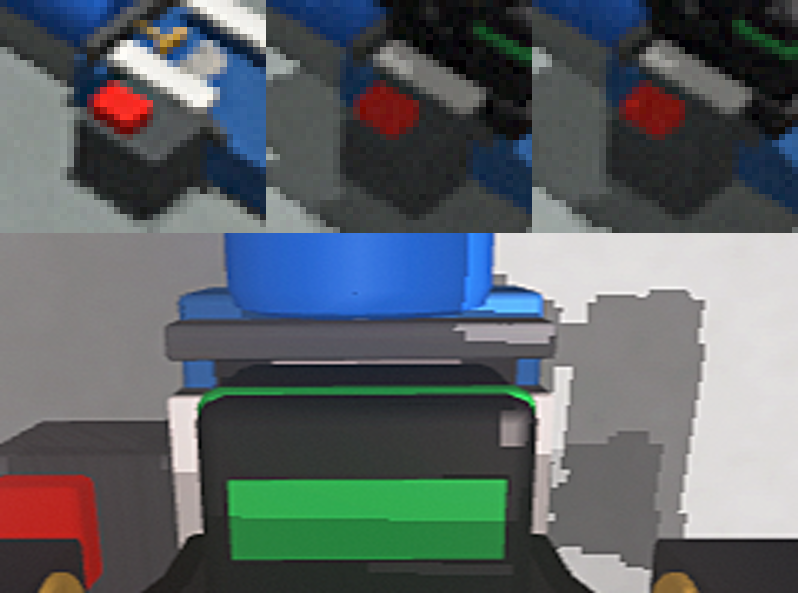

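The red button is in shadow in the later views, so the picture doesn't settle whether it is up. The force now climbs with no motion at x=0.591, which looks like the hard stop. I'll stop pushing and ease back to feel whether the latch holds.

Emit:
{"name": "send_rows", "arguments": {"plan": [[45, -2, 0, 0, 0, 0, 0], [45, -2, 0, 0, 0, 0, 0], [45, 0, 0, 0, 0, 0, 0], [45, 0, 0, 0, 0, 0, 0]]}}

```text
time_s: 24.65
tool_pos: [0.5906, -0.2628, 0.0564]
tool_rot: [-180.0, 0.3, 2.3]
force: [-6.6, 0.4, 2.6]
grip_width: 0.0494
```

Emit:
{"name": "send_rows", "arguments": {"plan": [[45, -1.5, 0, 0, 0, 0, 0], [45, -1.5, 0, 0, 0, 0, 0], [45, 0, 0, 0, 0, 0, 0], [45, 0, 0, 0, 0, 0, 0]]}}

```text
time_s: 25.05
tool_pos: [0.5888, -0.2628, 0.0564]
tool_rot: [-180.0, 0.1, 2.3]
force: [-4.8, 0.4, -0.2]
grip_width: 0.0501
```

Emit:
{"name": "send_rows", "arguments": {"plan": [[45, -1.5, 0, 0, 0, 0, 0], [45, -1.5, 0, 0, 0, 0, 0], [45, 0, 0, 0, 0, 0, 0], [45, 0, 0, 0, 0, 0, 0]]}}

```text
time_s: 25.45
tool_pos: [0.5877, -0.2629, 0.0566]
tool_rot: [180.0, -0.1, 2.4]
force: [2.5, 0.0, -8.4]
grip_width: 0.0494
```

Emit:
{"name": "send_rows", "arguments": {"plan": [[45, -1, 0, 0, 0, 0, 0], [45, -1, 0, 0, 0, 0, 0], [45, 0, 0, 0, 0, 0, 0]]}}

```text
time_s: 25.75
tool_pos: [0.5873, -0.2629, 0.057]
tool_rot: [180.0, -0.3, 2.4]
force: [7.0, -1.7, -11.5]
grip_width: 0.0495
```

The latch holds: the pack stops at x≈0.5877, about 3 mm back from the stop, with force +7 N. I'll take the pull off, release and lift.

Emit:
{"name": "send_rows", "arguments": {"plan": [[45, 2, 0, 0, 0, 0, 0], [45, 0, 0, 0.5, 0, 0, 0], [45, 0, 0, 0, 0, 0, 0], [70, 0, 0, 0, 0, 0, 0], [70, 0, 0, 0, 0, 0, 0], [70, 0, 0, 0, 0, 0, 0], [70, 0, 0, 0, 0, 0, 0], [70, 0, 0, 0, 0, 0, 0], [70, 0, 0, 0, 0, 0, 0]]}}

```text
time_s: 26.65
tool_pos: [0.5868, -0.263, 0.0566]
tool_rot: [180.0, -0.0, 2.3]
force: [-0.6, -0.2, -0.7]
grip_width: 0.0698
```

Emit:
{"name": "send_rows", "arguments": {"plan": [[70, 0, 0, -10, 0, 0, 0], [70, 0, 0, -30, 0, 0, 0], [70, 0, 0, -40, 0, 0, 0], [70, 0, 0, -40, 0, 0, 0], [70, -40, 0, -20, 0, 0, 0], [70, -40, 0, -20, 0, 0, 0], [70, -20, 0, 0, 0, 0, 0], [70, 0, 0, 0, 0, 0, 0], [70, 0, 0, 0, 0, 0, 0]]}}

```text
time_s: 27.55
tool_pos: [0.4873, -0.267, 0.2172]
tool_rot: [180.0, -0.1, 2.3]
force: [-0.3, -0.0, 0.3]
grip_width: 0.0698
```

```bash
python3 - <<'E'
from red import *
delta([.5,-.27,.2],2.5)
cal=env.get_calibration("wrist");w=env.read_camera("wrist")[:,:,::-1];s=env.read_camera("side")[:,:,::-1];print(red(s))
cv2.imwrite("pics/w7.png",w);cv2.imwrite("pics/s7.png",s)
g=np.array([.5814,-.2634]);c,n=np.cos(.0437),np.sin(.0437)
for x in (-.045,.045,.008+.045):print(x,proj(cal,[[g[0]+c*x-n*y,g[1]+n*x+c*y,.092] for y in (.025,-.025)]).round(0).tolist())
cv2.imwrite("pics/c7.png",cv2.hconcat([cv2.resize(s[100:200,220:340],(400,333),interpolation=2),cv2.resize(w[0:225,120:390],(400,333),interpolation=2)]))
E
```

```text
t 27.55 pos [ 0.4873 -0.267   0.2172] rot [ 1.7995e+02 -8.0000e-02  2.3200e+00] F [-0.3 -0.   0.3] w 0.0698
shift now-frame mm [12.5  3.5 17.2] final-frame mm [12.6  3.5 17.2] rotvec [ 0.0008 -0.0015 -0.0031]
[14.73 15.7  35.05]
-0.045 [[226.0, 131.0], [281.0, 131.0]]
0.045 [[224.0, 23.0], [283.0, 23.0]]
0.053 [[223.0, 13.0], [283.0, 13.0]]
```

View pics/c7.png

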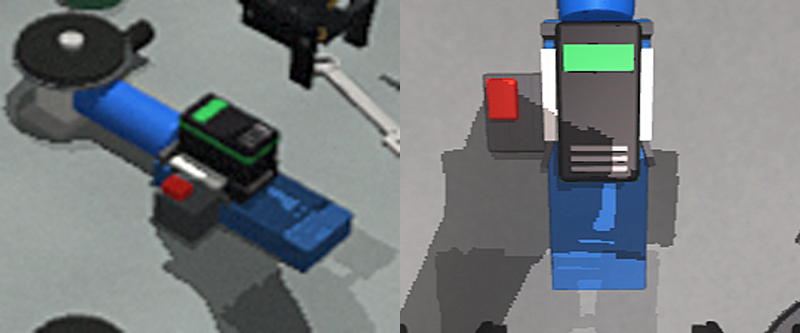

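The pack sits straight on the rail at about +7 mm from the nominal seat, well within limits. The arm is clear and the pack did not spring back. Handing in.

```bash
python3 -c "
from cell import env
print(env.sign_off())"
```

```text
the job is handed in; nothing more can be done
None
```

The charged pack is on the grinder's rail and latched, as far as my checks can show. The job was handed in at about 28 s, and no verdict was reported.

- **Release:** I pressed the orange catch to its bottom, with 14 N at most. The pack popped out about 15 mm, and I slid it off the charger lips with about 15 N at most.
- **Insertion:** I set it on the grinder's porch and slid it in by feel. I did not notice the click itself and went on to the hard stop, about 3 mm further. The highest push I read was 16 N, below the 45 N limit.
- **Latch check:** When I eased back, the pack was held about 3 mm behind the stop against a 7 N pull. It did not spring out after I let go.
- **Final pictures:** The pack sits straight and level, about 7 mm beyond the nominal seat, and the gripper is well clear. No arm path came near the bystanders, though I did not measure them again at the end.
- **Inconclusive check:** The side-camera reading of the red button was blurred by changing shadows. It read 0.7 px low during insertion and 0.4 px low at the end, when 6 mm down would be about 1.4 px. I relied on the pull test and the pack staying in place instead.

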